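# Load the slicing insert under the slicer's roller bail

### The job

Fit the green slicing insert into the vegetable slicer: lay it flat in the slicer's bed and slide it, ridge first, under the sprung roller bail until it is fully home against the stop and the roller has dropped in behind the ridge and bears down on it, then let go. Ease it in by feel and do not force it: never push it, along or down, with more than about 15 N. Leave the orange insert and everything else where it is.

Things in the scene. Friction and masses are not known exactly. Their poses are not given: they have to be found in the camera images.
- green_tab (a point): Centre of the upright grip tab of the loose green slicing insert (0.11 to 0.23 kg): tab 14 mm thick along the insert's x, 44 mm wide along y, its top 40 mm and this point 24 mm above the flat underside. x runs forward to ridge and nose, z up. Plate 130.5 x 70 x 8 mm, from 15 mm behind this point to 115.5 mm ahead. Lies on a 4 mm mat, left or right of the orange one, nose away from the robot.
- green_crest (a point): Middle of the crest of the green insert's ridge, 88 mm ahead of the tab point and 20 mm above the underside; axes as the tab's. The 44 mm wide ridge climbs at about 30 degrees from the 5 mm thick nose (27 mm ahead of the crest) and falls behind the crest at 45 degrees to the plate's 8 mm top.
- orange_tab (a point): The same point of an identical loose insert in orange, about 116 mm beside the green one on the same mat; leave it alone.
- slicer: Fixed vegetable slicer, 315 x 118 mm; origin on the table under the channel's centre line; x is the push-in direction, z up. Steel bed 30 mm above the table from x = -140 to +155 mm; two rails 10 mm high, 73 mm apart inside, from x = +5 mm on, with flared mouths from x = -23 mm. Beyond stands the grey head with stop and bail, clamped up to 22 mm either way along x: its place is not reported.
- lay_spot (a point): On the slicer, axes as the slicer's: where the insert's tab point is when the insert lies flat on the bed, its nose in the rails' mouth, just clear of the roller wherever the head is (slicer x = -119 mm, y = 0, z = 54 mm).
- home_mid (a point): On the slicer, axes as the slicer's: the tab point when the insert is home with the head in mid place (slicer x = -50 mm, y = 0, z = 54 mm). True home is up to 22 mm nearer or farther along x: feel for the stop. Pushing takes up to about 10 N while the ramp lifts the roller, little past the crest, then climbs at the stop. Pressing down on the bed adds friction (about 0.6) and jams it.
- bail (a joint): Angle (rad) of the sprung bail: two steel arms 76 mm long with a black 18 mm roller, hinged on the head beyond it. 0 = down and empty, roller 6 mm over the bed, bail tops 45 mm over it; more = lifted. It presses with 5 to 8 N. About 0.18 as the crest passes under, 0.05 when the insert is home with the roller behind its ridge, 0.013 more per mm short of home there.
Mind the look-alikes: they are no part of the job. Of the things that look like the part that bears green_tab, the smallest one is meant.

How it is judged:
On the way:
1. the green insert, flat and lined up in the channel, has lifted the roller onto its ridge (y of green_tab in the frame of slicer between -0.005 and 0.005 m and z of green_tab in the frame of slicer between 0.05 and 0.058 m and angle between green_tab's own z axis and vertical below 0.06 rad and angle between the x axis of green_tab and the x axis of slicer, either way round below 0.06 rad and value of joint bail above 0.13 rad).
At the end, for the whole second after the job is handed in: The green insert lies released and still, flat in the channel (within 5 mm of its centre line, 0.06 rad of level and of its direction), its front end within about 2 mm of the head's stop, with the roller dropped in behind its ridge (bail angle 0.025 to 0.075) (y of green_tab in the frame of slicer between -0.005 and 0.005 m and z of green_tab in the frame of slicer between 0.05 and 0.058 m and angle between green_tab's own z axis and vertical below 0.06 rad and angle between the x axis of green_tab and the x axis of slicer, either way round below 0.06 rad and horizontal distance between green_crest and head_c0 below 0.0365 m and value of joint bail between 0.025 and 0.075 rad and contact force between the fingers and green below 0.1 N and linear speed of green below 0.01 m/s); the robot touches nothing.
It fails at once if the insert is forced against the stop with more than 25 N (a push of about 15 N on top of the bail's own draw) (contact force between green and head_c0 above 25 N).
It fails at once if the insert is pressed down on the slicer's bed with more than 45 N (contact force between green and slicer_c0 above 45 N).
It fails at once if the robot itself pushes on the slicer with more than 25 N (contact force between any of the fingers, the arm and slicer above 25 N).
It fails at once if the orange insert is moved by more than 15 mm (distance of orange_tab from where it was at the start of the episode above 0.015 m).
It fails at once if something else on the table is moved by more than 30 mm (distance of any of bowl, spice, spice_cap, spoon, cup, spray, board from where it was at the start of the episode above 0.03 m).
It also fails if it takes over 72 s, if anything falls off the work surface, if the arm or the gripper's body presses on something with over 40 N, if the wrist force passes 120 N, or if a joint passes its speed limit or range.

### The arm

A 7-joint arm with a two-finger parallel gripper is mounted at the origin on the work surface. World frame = base frame: x ahead of the robot, y to its left, z up, the work surface at z = 0. Lengths are in m, angles in rad, forces in N, time in s.
With the tool pointing down it reaches from about 0.4 to 0.85 m from the base axis. Payload 4.5 kg.
Tool frame: the origin (TCP) lies on the centre line of the jaws, within the pads' length; the fingertips stand 25 mm ahead of it and the grasp point (between the pads) lies 6 mm ahead of it; z points along the fingers, y is the line along which they close (so a half turn about z gives the same grasp; the last joint's range is limited). The gripper opens to 88 mm and grips with 3 to 60 N. Pads are 18 mm wide; open, the fingers measure 123 mm over their backs; the gripper's body (75 mm by 187 mm) begins 45 mm behind the grasp point.
Start: joints at [1.192, 0.689, -0.195, 1.565, 0.157, 0.902, -0.215], TCP at [0.251, -0.573, 0.264] pointing down, gripper open.
Joint ranges: [-3.01, 3.01], [-0.46, 2.08], [-1.47, 1.51], [0.13, 2.56], [-1, 4.14], [0.04, 2.09], [-2.66, 2.66]. Speed limits (rad/s): [2.57, 2.57, 3.14, 3.14, 3.14, 3.14, 3.14].

### API

Orientations are given as a unit quaternion [w, x, y, z].
In Python, from rig import * gives the robot as it stands.
- The arm moves only by the tool servo_tool, never from a script. Its argument "rows" is a list of rows, each a list of 7 numbers: the shift along the tool's x, y, z in m, then the turn, a rotation vector about the tool's x, y, z in degrees, then the finger opening in m, from 0 to 0.0881. In form: [[dx, dy, dz, wx, wy, wz, jaw], ...]. A call has 1 to 20 rows; each row shifts and turns the commanded pose from where the row before left it, along the tool's axes as they then stand; what a row does not reach is not made up. A row lasts 1/10 s, in which the tool goes at most 50 mm and 8.59 degrees, less where a joint would pass 70% of its speed; a pose out of reach is approached as far as the arm can. A call with a gripper value outside its range is refused whole. The fingers move at their own pace and stop on an object; "newtons" is the grip in N (left out, the last holds). Time passes only in rows, so rows that do not move let the fingers close. It gives the time, the measured TCP pose, the force, the opening and the grip force at its end, in the units of the state.
- get_obs(): the state, without advancing time (a new reading comes with each control period).
- read_camera(name): name is "scene" or "side" or "wrist"; returns a dict with "image" (384x512x3 uint8, red, green, blue), "intrinsics" (3x3 intrinsics, pixels), "position" and "rotation" of the camera in the world. Camera axes: x right, y down, z forward; pixel columns grow to the right and rows downward; lengths in m; the calibration is good to about 2 mm. The wrist camera is an equidistant fisheye: a pixel r from the principal point sees the ray r / f radians off the axis. A picture is of the moment at which its call begins. There is no depth.
- job_done(): hands the job in; it is judged then, once.
The state is a dict: "clock": time; "qpos": joint angles; "dq": joint speeds; "tau": joint torques, N m; "ee_pos": TCP position; "eef_rot": TCP orientation; "force": force on the tool from outside, world axes, zero at the start; "wrist_torque": the same for the moment, N m; "gripper_width": finger opening in m; "gripper_force": force on a finger pad.
Only numpy, scipy, OpenCV 4.12 (cv2) and the standard library are available. Lean on these libraries where they do the work, as an engineer would, in place of code of your own. Each camera call takes 0.05 s, during which the arm holds its last target. There are 200 camera calls.

## Working session

There is one attempt and no reset: what is moved stays moved. The work goes in short steps, Python scripts to look and compute and a tool call to move; the robot and the scene stay as the last step left them, time stands still between calls to the robot, and variables do not carry over. Pictures are saved under pics/ and viewed, at most 12 in all, crops included, and the job is handed in when it is done.

Besides the shell and the picture viewer there is one more tool, called by a JSON object that holds its "name" and its "arguments", one argument or row to a line. servo_tool: Moves the arm, as the interface text tells. Its arguments: {"type":"object","properties":{"rows":{"type":"array"},"newtons":{"type":"number"}},"required":["rows"]}

```bash
mkdir -p pics
python3 - <<'E'
from rig import *
import cv2,numpy as np
o=get_obs();print(o)
ims=[]
for n in ("scene","side","wrist"):
    c=read_camera(n);print(n,c["intrinsics"],c["position"],c["rotation"])
    cv2.imwrite(f"pics/{n}0.png",c["image"][:,:,::-1])
E
```

```text
{'clock': 0.0, 'qpos': array([ 1.19182014,  0.69001766, -0.19450552,  1.5663406 ,  0.15732582,
        0.90253315, -0.21506688]), 'dq': array([-0.0007875 ,  0.00234499,  0.00100325, -0.00251891, -0.00112056,
       -0.0006069 , -0.00062678]), 'tau': array([ 1.14970530e-04, -5.27562439e+01, -1.26678865e+00, -1.53433585e+01,
       -5.25286503e-02,  6.42881845e-03,  1.58495814e-04]), 'ee_pos': array([ 0.25042688, -0.57198218,  0.2628897 ]), 'eef_rot': array([-9.11584363e-04,  9.78764054e-01,  2.04987853e-01, -2.75092561e-04]), 'force': array([-0.84577606, -0.58920645, -0.18623266]), 'wrist_torque': array([0.02161974, 0.01739446, 0.02937928]), 'gripper_force': 0.0, 'gripper_width': 0.0879583445419277}
scene [[466.22632644   0.         261.0492755 ]
 [  0.         466.22632644 194.23492329]
 [  0.           0.           1.        ]] [1.21524492 0.48887793 1.04441254] [-0.18651805  0.5426064   0.77161235 -0.27459735]
side [[411.83297647   0.         258.07551744]
 [  0.         411.83297647 186.76257176]
 [  0.           0.           1.        ]] [0.18921214 0.94675371 0.92067951] [ 0.08078404 -0.19473313  0.91057937 -0.35552518]
wrist [[297.31863964   0.         255.1898089 ]
 [  0.         297.31863964 190.13017102]
 [  0.           0.           1.        ]] [ 0.32757465 -0.53869681  0.38378335] [ 0.13722205  0.82575336 -0.53949878 -0.09078856]
```

View pics/scene0.png

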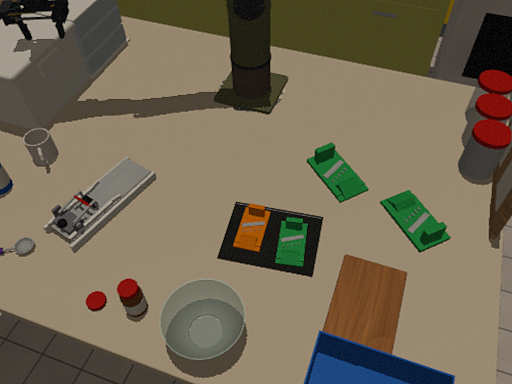

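View pics/side0.png

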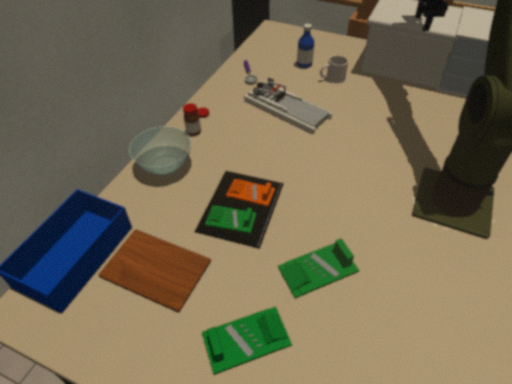

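The scene view shows the green insert on the mat at about (292,241) with its tab at (294,225), and the orange one at (253,228). The slicer lies from (145,175), the bed's open end, to (60,215), the head. The two big green look-alikes are off the mat. Next I enlarge both areas.

```bash
cat > h.py <<'E'
import numpy as np,cv2
from scipy.spatial.transform import Rotation as R
def Rm(q): return R.from_quat(np.roll(q,-1)).as_matrix() if np.ndim(q)==1 else np.array(q)
def ray(c,uv,fish=False):
    K=c["intrinsics"];x=(uv[0]-K[0,2])/K[0,0];y=(uv[1]-K[1,2])/K[1,1]
    if fish:
        r=np.hypot(x,y)+1e-12;d=np.array([x/r*np.sin(r),y/r*np.sin(r),np.cos(r)])
    else: d=np.array([x,y,1.])
    return Rm(c["rotation"])@d
def cast(c,uv,z,fish=False):
    d=ray(c,uv,fish);p=np.array(c["position"]);return p+d*(z-p[2])/d[2]
def proj(c,P,fish=False):
    v=Rm(c["rotation"]).T@(np.array(P)-c["position"]);K=c["intrinsics"]
    if fish:
        th=np.arctan2(np.hypot(v[0],v[1]),v[2]);n=np.hypot(v[0],v[1])+1e-12;xy=v[:2]/n*th
    else: xy=v[:2]/v[2]
    return np.array([K[0,0]*xy[0]+K[0,2],K[1,1]*xy[1]+K[1,2]])
E
python3 - <<'E'
import cv2,numpy as np
s=cv2.imread("pics/scene0.png");d=cv2.imread("pics/side0.png")
f=lambda im,x,y,w,h:cv2.resize(im[y:y+h,x:x+w],(400,300),interpolation=cv2.INTER_CUBIC)
a=np.vstack([np.hstack([f(s,222,195,100,75),f(s,40,152,120,90)]),np.hstack([f(d,195,170,100,75),f(d,240,72,100,75)])])
cv2.imwrite("pics/crop1.png",a)
E
```

```text
(no output)
```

View pics/crop1.png

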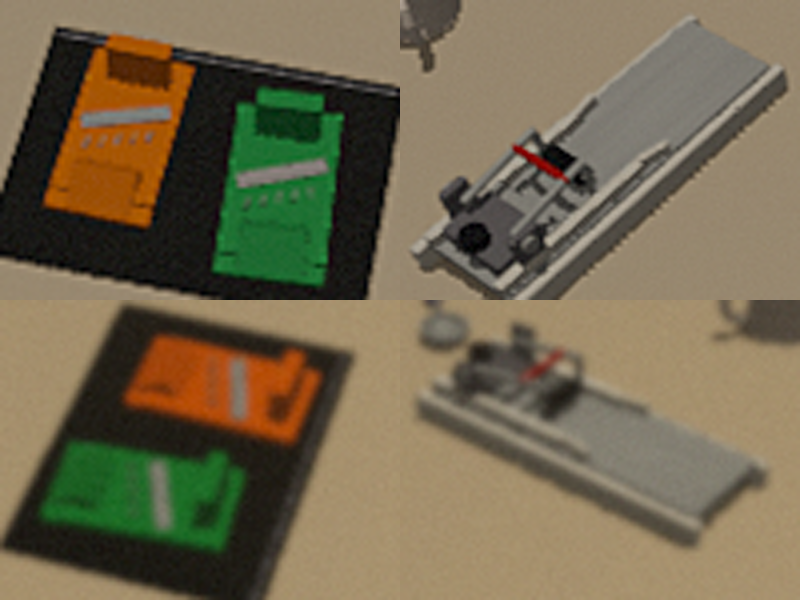

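View pics/wrist0.png

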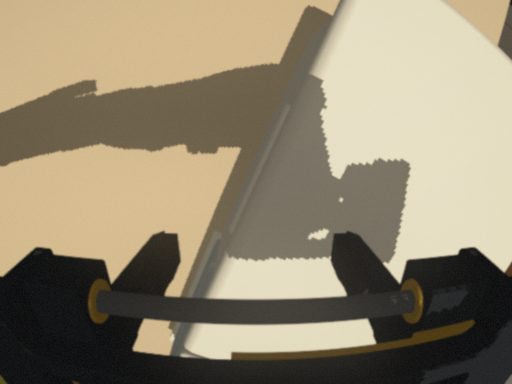

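Crops: top-left shows the green insert with its tab toward the robot, with the blade and then the ridge and nose farther out. Top-right shows the slicer, with the bed's open end at about (127,156)–(155,172) and the head at lower left. The wrist camera at the start shows only table and sink, with the fingers at (150,250) and (360,250).

Run:
```python
from rig import *
from h import *
c=read_camera("scene");d=read_camera("side")
def box(c,name):
    im=c["image"];h=cv2.cvtColor(im,cv2.COLOR_RGB2HSV)
    m=cv2.inRange(h,(45,100,30),(80,255,255)) if name=="g" else cv2.inRange(h,(5,180,60),(18,255,255))
    cs,_=cv2.findContours(m,cv2.RETR_EXTERNAL,cv2.CHAIN_APPROX_NONE);return [(cv2.contourArea(k),k) for k in cs if cv2.contourArea(k)>150]
for cc,n in((c,"scene"),(d,"side")):
    for col in "go":
        print(n,col,[(int(a),cv2.boundingRect(k)) for a,k in box(cc,col)])
P=lambda x,y:(x/4+222-.4,y/4+195-.4)
for nm,uv,z in(("noseL",P(212,270),.009),("noseR",P(323,286),.009),("rearL",P(238,105),.012),("rearR",P(344,113),.012),("tabL",P(258,90),.044),("tabR",P(325,95),.044),("orange tabL",P(108,38),.044),("oR",P(172,43),.044)): print(nm,cast(c,uv,z).round(4))
Q=lambda x,y:((x-400)/3.333+40-.4,y/3.333+152-.4)
for nm,uv,z in(("nearL",Q(690,15),.03),("nearR",Q(785,68),.03),("farL",Q(415,245),.03),("farR",Q(525,298),.03)): print(nm,cast(c,uv,z).round(4))
S=lambda x,y:((x-400)/4+240-.4,(y-300)/4+72-.4)
for nm,uv,z in(("nearR",S(765,465),.03),("nearL",S(697,535),.03),("farL",S(418,398),.03)): print("side",nm,cast(d,uv,z).round(4))
T=lambda x,y:((x)/4+195-.4,(y-300)/4+170-.4)
for nm,uv,z in(("nose near",T(40,520),.009),("nose far",T(68,442),.009),("rear near",T(222,551),.012),("rear far",T(245,470),.012)): print("side",nm,cast(d,uv,z).round(4))
```

```text
scene g [(1234, (275, 216, 33, 51)), (1998, (380, 190, 70, 62)), (1676, (307, 143, 61, 59))]
scene o [(1121, (233, 204, 38, 48))]
side g [(3385, (202, 307, 90, 67)), (2431, (278, 239, 81, 59)), (1063, (204, 204, 53, 30))]
side o [(4657, (100, 231, 109, 79)), (880, (226, 178, 50, 29))]
noseL [0.6342 0.3033 0.009 ]
noseR [0.6216 0.3732 0.009 ]
rearL [0.5084 0.2787 0.012 ]
rearR [0.4907 0.3483 0.012 ]
tabL [0.5143 0.2938 0.044 ]
tabR [0.5034 0.3367 0.044 ]
orange tabL [0.5069 0.1848 0.044 ]
oR [0.4965 0.227  0.044 ]
nearL [ 0.4498 -0.2293  0.03  ]
nearR [ 0.4779 -0.1182  0.03  ]
farL [ 0.7453 -0.3082  0.03  ]
farR [ 0.7587 -0.196   0.03  ]
side nearR [ 0.4474 -0.2276  0.03  ]
side nearL [ 0.4706 -0.1123  0.03  ]
side farL [ 0.7713 -0.196   0.03  ]
side nose near [0.6208 0.3727 0.009 ]
side nose far [0.6373 0.3023 0.009 ]
side rear near [0.4928 0.3474 0.012 ]
side rear far [0.508  0.2763 0.012 ]
```

{"name": "servo_tool", "arguments": {
  "rows": [
    [0.0267,-0.0191,0,0,0,0,0.0881],
    [0.0267,-0.0191,0,0,0,0,0.0881],
    [0.0267,-0.0191,0,0,0,0,0.0881],
    [0.0267,-0.0191,0,0,0,0,0.0881],
    [0.0267,-0.0191,0,0,0,0,0.0881],
    [0.0267,-0.0191,0,0,0,0,0.0881],
    [0.0267,-0.0191,0,0,0,0,0.0881],
    [0.0267,-0.0191,0,0,0,0,0.0881],
    [0.0267,-0.0191,0,0,0,0,0.0881],
    [0.0267,-0.0191,0,0,0,0,0.0881],
    [0.0267,-0.0191,0,0,0,0,0.0881],
    [0.0267,-0.0191,0,0,0,0,0.0881],
    [0.0267,-0.0191,0,0,0,0,0.0881],
    [0.0267,-0.0191,0,0,0,0,0.0881],
    [0,0,0,0,0,-8.5,0.0881],
    [0,0,0,0,0,-8.5,0.0881],
    [0,0,0,0,0,-8.5,0.0881],
    [0,0,0,0,0,-8.5,0.0881],
    [0,0,0,0,0,-8.5,0.0881],
    [0,0,0,0,0,-8.5,0.0881]
  ]
}}

```text
clock: 2.25
ee_pos: [0.4858, -0.1776, 0.2637]
eef_rot: [0.0, 0.793, 0.609, -0.0]
force: [0.3, -1.1, 0.2]
gripper_width: 0.0881
gripper_force: 0.0
```

Run:
```python
from rig import *
from h import *
o=get_obs();print(o["clock"],o["ee_pos"],o["force"],R.from_quat(np.roll(o["eef_rot"],-1)).as_matrix().round(4))
c=read_camera("wrist");np.save("pics/w1.npy",c,allow_pickle=True);cv2.imwrite("pics/w1.png",cv2.resize(c["image"][:,:,::-1],(768,576),interpolation=cv2.INTER_CUBIC))
```

```text
2.25 [ 0.48584525 -0.17764549  0.26374673] [ 0.33921368 -1.12863169  0.23031729] [[ 2.588e-01  9.659e-01  0.000e+00]
 [ 9.659e-01 -2.588e-01 -2.000e-04]
 [-2.000e-04  1.000e-04 -1.000e+00]]
```

View pics/w1.png

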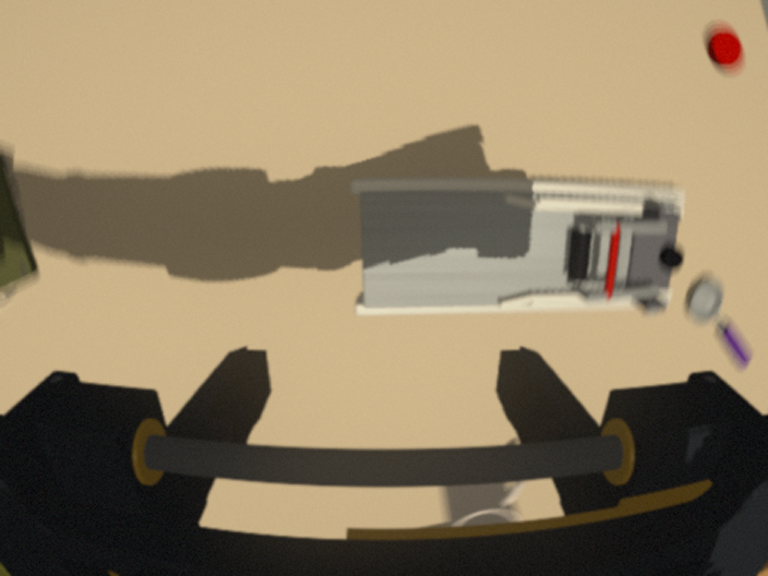

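The wrist view shows the slicer from bed end corners (352,183) and (357,314) to the head at (670,257). The black roller is at (580,252) and the rail mouths begin near (500,195) and (500,302).

Run:
```python
from h import *
c=np.load("pics/w1.npy",allow_pickle=True).item()
P=lambda x,y:((x+.5)/1.5-.5,(y+.5)/1.5-.5)
pts={}
for nm,uv in(("nTop",(353,183)),("nBot",(357,313)),("bedT",(360,192)),("bedB",(364,305)),("fTop",(684,188)),("bBot",(600,309)),("midT",(530,184)),("railInT",(590,210)),("railInB",(590,296)),("roller",(580,253))):
    z=.04 if "rail" in nm or nm=="roller" else .03
    p=cast(c,P(*uv),z,True);pts[nm]=p;print(nm,p.round(4))
a=lambda i,j:np.degrees(np.arctan2(*(pts[j]-pts[i])[[1,0]]))
print(a("nTop","midT"),a("nTop","fTop"),a("nBot","bBot"),a("bedT","bedB")+90,a("nTop","nBot")+90,a("railInT","railInB")+90)
```

```text
nTop [ 0.4748 -0.1245  0.03  ]
nBot [ 0.4475 -0.2321  0.03  ]
bedT [ 0.4782 -0.133   0.03  ]
bedB [ 0.4553 -0.2265  0.03  ]
fTop [ 0.7714 -0.1934  0.03  ]
bBot [ 0.6651 -0.2884  0.03  ]
midT [ 0.6149 -0.1598  0.03  ]
railInT [ 0.6611 -0.1906  0.04  ]
railInB [ 0.6516 -0.2674  0.04  ]
roller [ 0.6463 -0.2255  0.04  ]
-14.147755604287907 -13.077917444172838 -14.51245003347397 -13.761650526155464 -14.261165361188205 -7.0891413850586105
```

{"name": "servo_tool", "arguments": {
  "rows": [
    [0.0404,-0.0083,0,0,0,0,0.0881],
    [0.0404,-0.0083,0,0,0,0,0.0881],
    [0.0404,-0.0083,0,0,0,0,0.0881],
    [0.0404,-0.0083,0,0,0,0,0.0881],
    [0.0404,-0.0083,0,0,0,0,0.0881],
    [0.0404,-0.0083,0,0,0,0,0.0881],
    [0.0404,-0.0083,0,0,0,0,0.0881],
    [0.0404,-0.0083,0,0,0,0,0.0881],
    [0.0404,-0.0083,0,0,0,0,0.0881],
    [0.0404,-0.0083,0,0,0,0,0.0881],
    [0.0404,-0.0083,0,0,0,0,0.0881],
    [0.0404,-0.0083,0,0,0,0,0.0881],
    [0,0,0.02,0,0,-6.6,0.0881],
    [0,0,0.02,0,0,-6.6,0.0881],
    [0,0,0.02,0,0,-6.6,0.0881],
    [0,0,0.02,0,0,-6.5,0.0881],
    [0,0,0,0,0,0,0.0881]
  ]
}}

```text
clock: 4.0
ee_pos: [0.5168, 0.3148, 0.181]
eef_rot: [-0.001, 0.637, 0.771, -0.003]
force: [-0.3, -0.6, 0.5]
gripper_width: 0.0883
gripper_force: 0.0
```

Run:
```python
from rig import *
from h import *
o=get_obs();print(o["clock"],o["ee_pos"],o["force"],R.from_quat(np.roll(o["eef_rot"],-1)).as_matrix().round(4))
c=read_camera("wrist");np.save("pics/w2.npy",c,allow_pickle=True);cv2.imwrite("pics/w2.png",cv2.resize(c["image"][:,:,::-1],(768,576),interpolation=cv2.INTER_CUBIC))
```

```text
4.0 [0.51678694 0.31475253 0.18100629] [-0.27299042 -0.62893845  0.53566061] [[-0.1882  0.9821 -0.0048]
 [ 0.9821  0.1882 -0.0035]
 [-0.0026 -0.0053 -1.    ]]
```

View pics/w2.png

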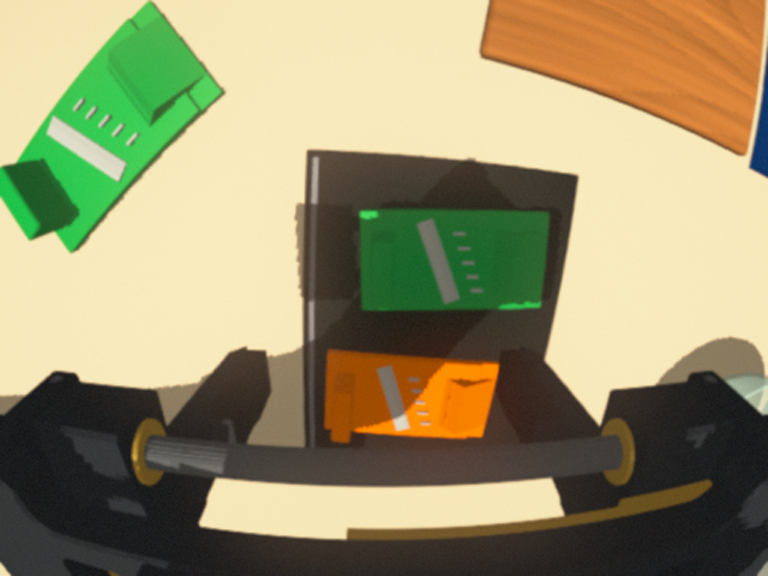

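The wrist view shows the green plate's corners at (360,211), (549,211), (542,305) and (363,309), with the shadowed tab around (382,256). The orange insert is below it at (412,395).

Run:
```python
from rig import *
from h import *
c=np.load("pics/w2.npy",allow_pickle=True).item()
h=cv2.cvtColor(c["image"],cv2.COLOR_RGB2HSV);m=cv2.inRange(h,(45,90,20),(80,255,255));m[:,:225]=0
k=max(cv2.findContours(m,0,1)[0],key=cv2.contourArea)
pts=np.array([cast(c,p[0],.0115,True)[:2] for p in k.astype(float)]).astype(np.float32)
(cx,cy),wh,ang=cv2.minAreaRect(pts*1000);print(cx,cy,wh,ang)
P=lambda x,y:((x+.5)/1.5-.5,(y+.5)/1.5-.5)
for uv,z in(((360,211),.012),((549,211),.009),((542,307),.009),((363,309),.012),((371,230),.044),((394,230),.044),((371,281),.044),((394,281),.044)): print(uv,cast(c,P(*uv),z,True).round(4))
o=get_obs();print(o["ee_pos"],R.from_quat(np.roll(o["eef_rot"],-1)).as_matrix()[:,2].round(4))
```

```text
563.2543334960938 325.89892578125 (131.55990600585938, 72.75789642333984) 11.586617469787598
(360, 211) [0.4935 0.3473 0.012 ]
(549, 211) [0.6206 0.3737 0.009 ]
(542, 307) [0.6364 0.3042 0.009 ]
(363, 309) [0.5075 0.2796 0.012 ]
(371, 230) [0.5027 0.3429 0.044 ]
(394, 230) [0.516  0.3455 0.044 ]
(371, 281) [0.5084 0.3117 0.044 ]
(394, 281) [0.5222 0.3144 0.044 ]
[0.51758654 0.31561117 0.18265531] [-0.0024 -0.0016 -1.    ]
```

{"name": "servo_tool", "arguments": {
  "rows": [
    [0.0007,-0.0037,0.02,0,0,-0.6,0.06],
    [0,0,0.02,0,0,0,0.06],
    [0,0,0.02,0,0,0,0.06],
    [0,0,0.02,0,0,0,0.06],
    [0,0,0.02,0,0,0,0.06],
    [0,0,0.02,0,0,0,0.06],
    [0,0,0.01,0,0,0,0.06],
    [0,0,0,0,0,0,0.06],
    [0,0,0,0,0,0,0.06],
    [0,0,0,0,0,0,0.06]
  ]
}}

```text
clock: 5.05
ee_pos: [0.5151, 0.3168, 0.055]
eef_rot: [0.0, 0.633, 0.774, 0.001]
force: [0.6, 0.1, 0.1]
gripper_width: 0.0602
gripper_force: 0.0
```

Run:
```python
from rig import *
from h import *
o=get_obs();print(o["clock"],o["ee_pos"],o["force"],R.from_quat(np.roll(o["eef_rot"],-1)).as_matrix().round(4))
```

```text
5.05 [0.51512144 0.31680977 0.05498094] [0.59852675 0.08821777 0.13660676] [[-1.993e-01  9.799e-01  1.800e-03]
 [ 9.799e-01  1.993e-01  1.300e-03]
 [ 9.000e-04  2.000e-03 -1.000e+00]]
```

{"name": "servo_tool", "arguments": {
  "rows": [
    [0.0006,-0.0012,0.007,0,0,0,0.06],
    [0,0,0.0065,0,0,0,0.06],
    [0,0,0,0,0,0,0.06],
    [0,0,0,0,0,0,0.03],
    [0,0,0,0,0,0,0.005],
    [0,0,0,0,0,0,0.005],
    [0,0,0,0,0,0,0.005],
    [0,0,0,0,0,0,0.005],
    [0,0,0,0,0,0,0.005]
  ],
  "newtons": 35
}}

```text
clock: 5.95
ee_pos: [0.5132, 0.3166, 0.0403]
eef_rot: [0.0, 0.632, 0.775, 0.0]
force: [0.7, -0.1, 0.4]
gripper_width: 0.014
gripper_force: 0.1
```

{"name": "servo_tool", "arguments": {
  "rows": [
    [0,0,0,0,0,0,0.0],
    [0,0,0,0,0,0,0.0],
    [0,0,0,0,0,0,0.0],
    [0,0,-0.01,0,0,0,0.0],
    [0,0,-0.02,0,0,0,0.0],
    [0,0,-0.03,0,0,0,0.0],
    [0,0,-0.03,0,0,0,0.0],
    [0,0,-0.03,0,0,0,0.0],
    [0,0,0,0,0,0,0.0],
    [0,0,0,0,0,0,0.0]
  ],
  "newtons": 35
}}

```text
clock: 6.95
ee_pos: [0.513, 0.3164, 0.1607]
eef_rot: [0.0, 0.632, 0.775, 0.0]
force: [-0.8, -0.4, -1.6]
gripper_width: 0.0137
gripper_force: 35.0
```

Run:
```python
from rig import *
from h import *
o=get_obs();print(o["clock"],o["ee_pos"],o["force"],o["wrist_torque"],o["gripper_width"],o["gripper_force"],R.from_quat(np.roll(o["eef_rot"],-1)).as_matrix().round(4))
c=read_camera("wrist");np.save("pics/w3.npy",c,allow_pickle=True)
d=read_camera("scene")
a=cv2.resize(c["image"][:,:,::-1],(480,360));b=cv2.resize(d["image"][150:280,200:330,::-1],(320,320),interpolation=cv2.INTER_CUBIC)
b=cv2.copyMakeBorder(b,0,40,0,0,0);cv2.imwrite("pics/w3.png",np.hstack([a,b]))
```

```text
6.95 [0.51302119 0.31637476 0.16073431] [-0.81505928 -0.36557071 -1.57241376] [-0.03910022 -0.06113245  0.02016426] 0.013706699832396795 35.00168773345649 [[-2.002e-01  9.797e-01  6.000e-04]
 [ 9.797e-01  2.002e-01  0.000e+00]
 [-1.000e-04  6.000e-04 -1.000e+00]]
```

View pics/w3.png

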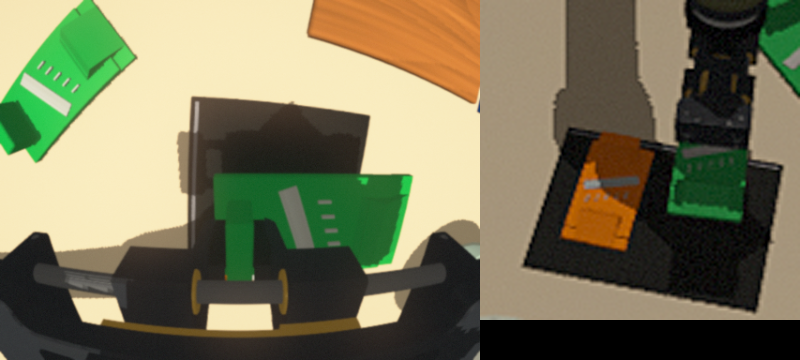

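The insert is held level in the jaws and the orange one is still on its mat. Now I carry it to the slicer.

{"name": "servo_tool", "arguments": {
  "rows": [
    [-0.017,-0.0053,0,0,0,0,0.0],
    [-0.0338,-0.01055,0,0,0,0,0.0],
    [-0.0338,-0.01055,0,0,0,0,0.0],
    [-0.0338,-0.01055,0,0,0,0,0.0],
    [-0.0338,-0.01055,0,0,0,0,0.0],
    [-0.0338,-0.01055,0,0,0,0,0.0],
    [-0.0338,-0.01055,0,0,0,0,0.0],
    [-0.0338,-0.01055,0,0,0,0,0.0],
    [-0.0338,-0.01055,0,0,0,0,0.0],
    [-0.0338,-0.01055,0,0,0,0,0.0],
    [-0.0338,-0.01055,0,0,0,0,0.0],
    [-0.0338,-0.01055,0,0,0,0,0.0],
    [-0.0338,-0.01055,0,0,0,0,0.0],
    [-0.0338,-0.01055,0,0,0,0,0.0],
    [-0.0166,-0.0052,0,0,0,0,0.0],
    [0,0,0.01,0,0,6.5,0.0],
    [0,0,0.01,0,0,6.5,0.0],
    [0,0,0.01,0,0,6.5,0.0],
    [0,0,0.01,0,0,6.45,0.0],
    [0,0,0,0,0,0,0.0]
  ]
}}

```text
clock: 9.05
ee_pos: [0.4617, -0.1759, 0.1183]
eef_rot: [-0.002, 0.79, 0.613, -0.002]
force: [0.0, -0.2, -1.2]
gripper_width: 0.0139
gripper_force: 35.0
```

Run:
```python
from rig import *
from h import *
o=get_obs();print(o["clock"],o["ee_pos"],o["force"],o["wrist_torque"],o["gripper_width"],o["gripper_force"],R.from_quat(np.roll(o["eef_rot"],-1)).as_matrix().round(4))
c=read_camera("wrist");np.save("pics/w4.npy",c,allow_pickle=True)
cv2.imwrite("pics/w4.png",cv2.resize(c["image"][60:300,140:460,::-1],(800,600),interpolation=cv2.INTER_CUBIC))
```

```text
9.05 [ 0.46174986 -0.17593233  0.11833659] [ 0.03019288 -0.18959421 -1.22760469] [-0.00569034 -0.02234012  0.00594221] 0.013869823094141785 35.002502761781216 [[ 2.484e-01  9.687e-01 -4.500e-03]
 [ 9.687e-01 -2.484e-01  5.000e-04]
 [-6.000e-04 -4.500e-03 -1.000e+00]]
```

View pics/w4.png

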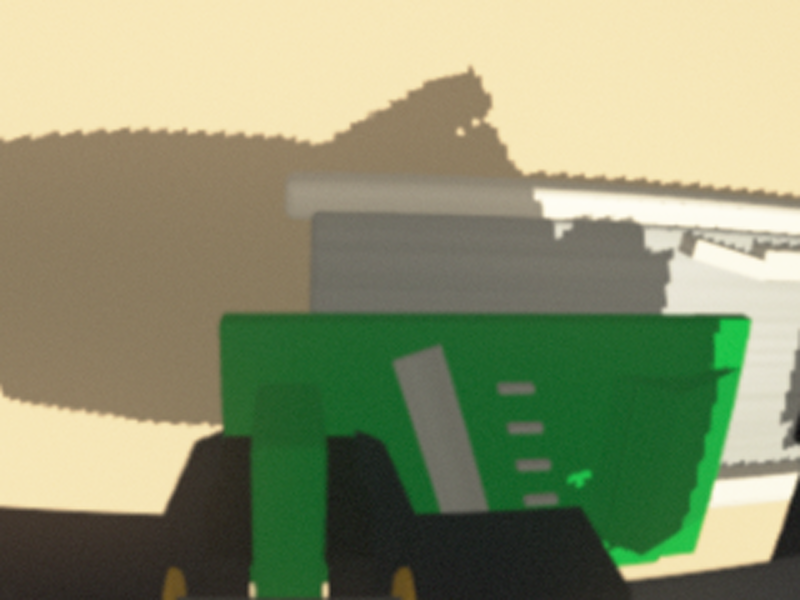

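The wrist crop shows the held insert's left edge from (221,315) to (750,318). The slicer's left rim starts at (288,176), the bed edge at (313,212) and the flare tip is at (683,235).

Run:
```python
from rig import *
from h import *
c=np.load("pics/w4.npy",allow_pickle=True).item();c1=np.load("pics/w1.npy",allow_pickle=True).item()
o=get_obs();print(o["ee_pos"])
P4=lambda x,y:((x+.5)/2.5-.5+140,(y+.5)/2.5-.5+60)
P1=lambda x,y:((x+.5)/1.5-.5,(y+.5)/1.5-.5)
a=np.radians(-14.4);u=np.array([np.cos(a),np.sin(a)]);v=np.array([-u[1],u[0]])
T=o["ee_pos"][:2]
def show(n,c,uv,z):
    p=cast(c,uv,z,True)[:2];print(n,p.round(4),"u %.4f v %.4f"%(p@u,p@v))
print("tcp",T@u,T@v)
zt=o["ee_pos"][2]-.0363+.008
show("ins rearL",c,P4(221,315),zt);show("ins mid",c,P4(500,317),zt);show("ins noseL",c,P4(749,318),zt-.003)
for n,uv in(("rim nearL",(288,176)),("rim in",(290,217)),("bed nearL",(314,212)),("bed L far",(552,218)),("rim mid",(540,188)),("rim far",(795,203))): show(n,c,P4(*uv),.03)
for n,uv in(("flaretip",(683,234)),("flare in",(690,256)),("rail kink",(760,280))): show(n,c,P4(*uv),.04)
for n,uv in(("w1 flareB",(500,302)),("w1 flareT",(503,198)),("w1 railinT",(640,211)),("w1 railinB",(640,294)),("kinkT",(537,210)),("kinkB",(537,296))): show(n,c1,P1(*uv),.04)
```

```text
[ 0.46214689 -0.17598333  0.11900871]
tcp 0.4913929663958928 -0.05552323430444195
ins rearL [ 0.4562 -0.1377] u 0.4761 v -0.0199
ins mid [ 0.514  -0.1528] u 0.5359 v -0.0202
ins noseL [ 0.5793 -0.1704] u 0.6035 v -0.0210
rim nearL [ 0.4748 -0.1203] u 0.4898 v 0.0015
rim in [ 0.4724 -0.1319] u 0.4904 v -0.0103
bed nearL [ 0.4794 -0.1322] u 0.4972 v -0.0088
bed L far [ 0.548  -0.1501] u 0.5681 v -0.0091
rim mid [ 0.5458 -0.1404] u 0.5636 v -0.0003
rim far [ 0.6385 -0.1633] u 0.6590 v 0.0006
flaretip [ 0.5866 -0.1612] u 0.6083 v -0.0103
flare in [ 0.5884 -0.1686] u 0.6119 v -0.0170
rail kink [ 0.6147 -0.1824] u 0.6408 v -0.0238
w1 flareB [ 0.5684 -0.2503] u 0.6128 v -0.1011
w1 flareT [ 0.5873 -0.1641] u 0.6097 v -0.0129
w1 railinT [ 0.7112 -0.2019] u 0.7391 v -0.0187
w1 railinB [ 0.7046 -0.2801] u 0.7521 v -0.0960
kinkT [ 0.6136 -0.1802] u 0.6392 v -0.0219
kinkB [ 0.6016 -0.2537] u 0.6458 v -0.0961
```

{"name": "servo_tool", "arguments": {
  "rows": [
    [-0.0015,0.01,0.005,0,0,0,0.0],
    [-0.0015,0.0095,0.01,0,0,0,0.0],
    [0,0,0.01,0,0,0,0.0],
    [0,0,0.01,0,0,0,0.0],
    [0,0,0.008,0,0,0,0.0],
    [0,0,0.005,0,0,0,0.0],
    [0,0,0,0,0,0,0.0],
    [0,0,0,0,0,0,0.0],
    [0,0,0,0,0,0,0.0]
  ]
}}

```text
clock: 10.0
ee_pos: [0.4815, -0.1841, 0.0726]
eef_rot: [0.0, 0.79, 0.613, 0.0]
force: [1.3, 0.3, -1.8]
gripper_width: 0.0135
gripper_force: 35.0
```

Run:
```python
from rig import *
from h import *
o=get_obs();print(o["clock"],o["ee_pos"],o["force"],o["wrist_torque"],R.from_quat(np.roll(o["eef_rot"],-1)).as_matrix().round(4))
```

```text
10.0 [ 0.48152073 -0.18412799  0.07258025] [ 1.32724683  0.29617171 -1.79560393] [-0.02185698  0.03960416 -0.01968518] [[ 2.486e-01  9.686e-01  7.000e-04]
 [ 9.686e-01 -2.486e-01 -2.000e-04]
 [-0.000e+00  7.000e-04 -1.000e+00]]
```

{"name": "servo_tool", "arguments": {
  "rows": [
    [0,0,0.002,0,0,0,0.0],
    [0,0,0.002,0,0,0,0.0],
    [0,0,0.001,0,0,0,0.0],
    [0,0,0,0,0,0,0.0],
    [0,0,0,0,0,0,0.0]
  ]
}}

```text
clock: 10.5
ee_pos: [0.4813, -0.1841, 0.0672]
eef_rot: [0.0, 0.79, 0.613, -0.0]
force: [1.4, 0.7, -0.7]
gripper_width: 0.0139
gripper_force: 35.0
```

{"name": "servo_tool", "arguments": {
  "rows": [
    [0,0,0.0005,0,0,0,0.0],
    [0,0,0.0005,0,0,0,0.0],
    [0,0,0,0,0,0,0.0],
    [0,0,0,0,0,0,0.0]
  ]
}}

```text
clock: 10.9
ee_pos: [0.4813, -0.1842, 0.0663]
eef_rot: [0.0, 0.79, 0.613, 0.0]
force: [-0.3, -0.3, -0.0]
gripper_width: 0.0136
gripper_force: 35.0
```

{"name": "servo_tool", "arguments": {
  "rows": [
    [0,0,0,0,0,0,0.024],
    [0,0,0,0,0,0,0.024],
    [0,0,0,0,0,0,0.024],
    [0,0.004,0,0,0,0,0.024],
    [0,0.004,0,0,0,0,0.024],
    [0,0.004,0,0,0,0,0.024],
    [0,0.002,0,0,0,0,0.024],
    [0,0,0,0,0,0,0.024],
    [0,0,0,0,0,0,0.024]
  ],
  "newtons": 20
}}

```text
clock: 11.8
ee_pos: [0.4953, -0.1877, 0.0662]
eef_rot: [0.0, 0.79, 0.613, 0.0]
force: [-0.2, 0.2, 0.1]
gripper_width: 0.0237
gripper_force: 0.0
```

Run:
```python
from rig import *
from h import *
o=get_obs();print(o["clock"],o["ee_pos"],o["force"],o["wrist_torque"],o["gripper_width"])
c=read_camera("wrist");np.save("pics/w5.npy",c,allow_pickle=True)
cv2.imwrite("pics/w5.png",cv2.resize(c["image"][60:300,140:460,::-1],(800,600),interpolation=cv2.INTER_CUBIC))
```

```text
11.8 [ 0.49533701 -0.18769695  0.06624047] [-0.20273747  0.17779396  0.10697217] [ 0.01342767 -0.06804382 -0.00447689] 0.023713875283321317
```

View pics/w5.png

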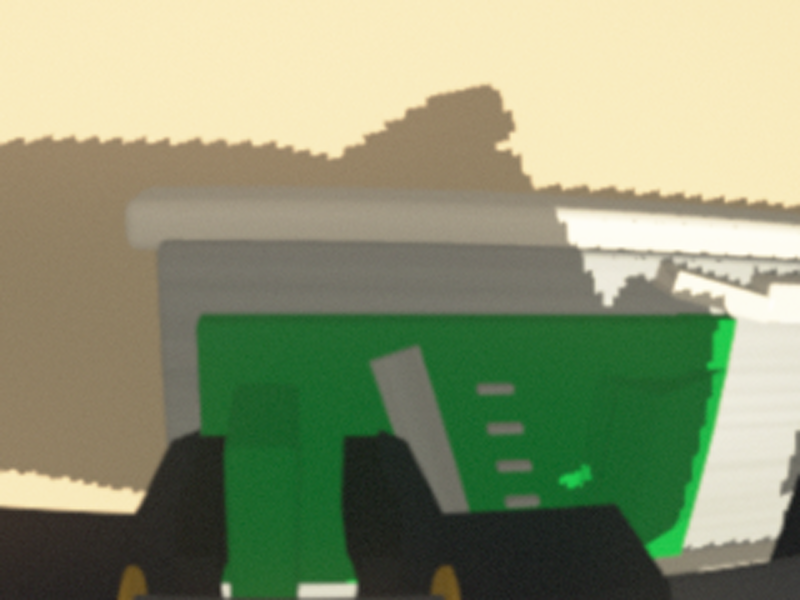

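The insert lies flat and square in the mouth, its left edge from (200,316) to (735,318) parallel to the rim. The rear finger touches the tab's back at (225,480). I now push in short steps.

{"name": "servo_tool", "arguments": {
  "rows": [
    [0,0.002,0,0,0,0,0.024],
    [0,0.002,0,0,0,0,0.024],
    [0,0.002,0,0,0,0,0.024],
    [0,0.002,0,0,0,0,0.024],
    [0,0.002,0,0,0,0,0.024]
  ]
}}

```text
clock: 12.35
ee_pos: [0.5046, -0.1902, 0.0662]
eef_rot: [-0.0, 0.79, 0.613, -0.0]
force: [-1.1, 0.2, 2.8]
gripper_width: 0.0239
gripper_force: 0.9
```

{"name": "servo_tool", "arguments": {
  "rows": [
    [0,0.002,0,0,0,0,0.024],
    [0,0.002,0,0,0,0,0.024],
    [0,0.002,0,0,0,0,0.024],
    [0,0.002,0,0,0,0,0.024]
  ]
}}

```text
clock: 12.75
ee_pos: [0.5124, -0.1921, 0.0662]
eef_rot: [-0.0, 0.79, 0.613, -0.0]
force: [-1.7, 0.3, 1.3]
gripper_width: 0.024
gripper_force: 0.9
```

{"name": "servo_tool", "arguments": {
  "rows": [
    [0,0.002,0,0,0,0,0.024],
    [0,0.002,0,0,0,0,0.024],
    [0,0.002,0,0,0,0,0.024]
  ]
}}

```text
clock: 13.05
ee_pos: [0.5182, -0.1936, 0.0662]
eef_rot: [-0.0, 0.79, 0.613, -0.0]
force: [-2.8, 0.3, 1.4]
gripper_width: 0.0243
gripper_force: 0.9
```

{"name": "servo_tool", "arguments": {
  "rows": [
    [0,0.002,0,0,0,0,0.024],
    [0,0.002,0,0,0,0,0.024],
    [0,0.001,0,0,0,0,0.024]
  ]
}}

```text
clock: 13.35
ee_pos: [0.5233, -0.1949, 0.0662]
eef_rot: [0.0, 0.79, 0.613, 0.0]
force: [-1.5, 0.2, 1.0]
gripper_width: 0.0239
gripper_force: 0.9
```

{"name": "servo_tool", "arguments": {
  "rows": [
    [0,0.0015,0,0,0,0,0.024],
    [0,0.0015,0,0,0,0,0.024],
    [0,0.0015,0,0,0,0,0.024]
  ]
}}

```text
clock: 13.65
ee_pos: [0.5275, -0.196, 0.0662]
eef_rot: [0.0, 0.79, 0.613, 0.0]
force: [-1.8, 0.0, 1.0]
gripper_width: 0.024
gripper_force: 0.7
```

{"name": "servo_tool", "arguments": {
  "rows": [
    [0,0.002,0,0,0,0,0.024],
    [0,0.002,0,0,0,0,0.024],
    [0,0.001,0,0,0,0,0.024]
  ]
}}

```text
clock: 13.95
ee_pos: [0.5326, -0.1973, 0.0662]
eef_rot: [0.0, 0.79, 0.613, 0.0]
force: [-1.3, -0.3, 0.0]
gripper_width: 0.0237
gripper_force: 0.7
```

{"name": "servo_tool", "arguments": {
  "rows": [
    [0,0.0015,0,0,0,0,0.024],
    [0,0.0015,0,0,0,0,0.024],
    [0,0.001,0,0,0,0,0.024]
  ]
}}

```text
clock: 14.25
ee_pos: [0.5363, -0.1983, 0.0662]
eef_rot: [0.0, 0.79, 0.613, 0.0]
force: [-1.8, 0.6, 0.4]
gripper_width: 0.0241
gripper_force: 0.6
```

{"name": "servo_tool", "arguments": {
  "rows": [
    [0,0.0015,0,0,0,0,0.024],
    [0,0.0015,0,0,0,0,0.024],
    [0,0.001,0,0,0,0,0.024]
  ]
}}

```text
clock: 14.55
ee_pos: [0.5369, -0.1985, 0.066]
eef_rot: [-0.002, 0.79, 0.613, -0.002]
force: [-8.6, 3.7, 7.5]
gripper_width: 0.0243
gripper_force: 4.4
```

Run:
```python
from rig import *
from h import *
c=read_camera("wrist");d=read_camera("side");s=read_camera("scene")
o=get_obs();print(o["clock"],o["ee_pos"],o["force"],o["wrist_torque"],o["gripper_width"])
a=cv2.resize(c["image"][60:285,140:440,::-1],(800,600),interpolation=cv2.INTER_CUBIC)
b=cv2.resize(d["image"][70:145,240:340,::-1],(300,225),interpolation=cv2.INTER_CUBIC)
e=cv2.resize(s["image"][150:240,40:160,::-1],(300,225),interpolation=cv2.INTER_CUBIC)
a[:225,:300]=b;a[:225,300:600]=e
cv2.imwrite("pics/w6.png",a)
```

```text
14.7 [ 0.53692245 -0.19848255  0.06601595] [-7.85753674  2.42193995  6.56185889] [ 0.50718439  1.3972924  -0.00492245] 0.023868639748678314
```

View pics/w6.png

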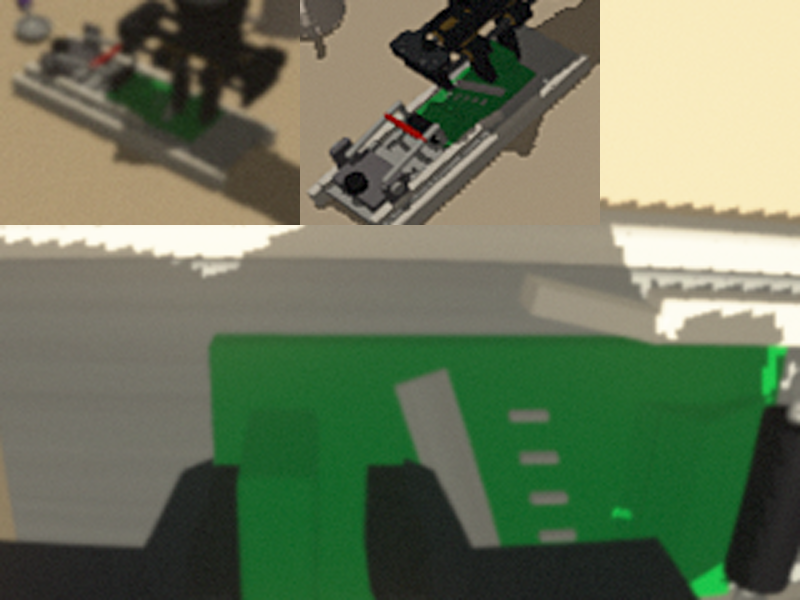

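The insert is between the rails and its nose is just starting under the roller at (765,500) in the crop. The resistance is the ramp. The tool also drags down on the tab, so I ease it up a little.

{"name": "servo_tool", "arguments": {
  "rows": [
    [0,0,-0.001,0,0,0,0.024],
    [0,0,-0.001,0,0,0,0.024],
    [0,0,0,0,0,0,0.024]
  ]
}}

```text
clock: 15.0
ee_pos: [0.5373, -0.1986, 0.0675]
eef_rot: [-0.002, 0.79, 0.613, -0.002]
force: [-6.4, 2.1, -1.0]
gripper_width: 0.0242
gripper_force: 2.7
```

{"name": "servo_tool", "arguments": {
  "rows": [
    [0,0.001,0,0,0,0,0.024],
    [0,0.001,0,0,0,0,0.024],
    [0,0,0,0,0,0,0.024]
  ]
}}

```text
clock: 15.3
ee_pos: [0.5374, -0.1987, 0.067]
eef_rot: [-0.003, 0.79, 0.613, -0.003]
force: [-7.2, 2.9, 0.1]
gripper_width: 0.0242
gripper_force: 4.2
```

{"name": "servo_tool", "arguments": {
  "rows": [
    [0,0.001,0,0,0,0,0.024],
    [0,0.0005,0,0,0,0,0.024],
    [0,0,0,0,0,0,0.024]
  ]
}}

```text
clock: 15.6
ee_pos: [0.5381, -0.199, 0.0668]
eef_rot: [-0.004, 0.79, 0.613, -0.004]
force: [-8.9, 3.7, 1.8]
gripper_width: 0.0241
gripper_force: 4.7
```

{"name": "servo_tool", "arguments": {
  "rows": [
    [0,0.001,0,0,0,0,0.024],
    [0,0.0005,0,0,0,0,0.024],
    [0,0,0,0,0,0,0.024]
  ]
}}

```text
clock: 15.9
ee_pos: [0.5396, -0.1993, 0.0668]
eef_rot: [-0.004, 0.79, 0.613, -0.004]
force: [-9.1, 3.2, 0.2]
gripper_width: 0.0234
gripper_force: 4.7
```

Moving now, at about 9.5 N. Continuing.

{"name": "servo_tool", "arguments": {
  "rows": [
    [0,0.001,0,0,0,0,0.024],
    [0,0.001,0,0,0,0,0.024],
    [0,0.001,0,0,0,0,0.024]
  ]
}}

```text
clock: 16.2
ee_pos: [0.5423, -0.2001, 0.0668]
eef_rot: [-0.004, 0.79, 0.613, -0.004]
force: [-8.7, 2.8, 0.6]
gripper_width: 0.0239
gripper_force: 4.8
```

{"name": "servo_tool", "arguments": {
  "rows": [
    [0,0.001,0,0,0,0,0.024],
    [0,0.001,0,0,0,0,0.024],
    [0,0.001,0,0,0,0,0.024]
  ]
}}

```text
clock: 16.5
ee_pos: [0.5453, -0.2008, 0.0667]
eef_rot: [-0.004, 0.79, 0.613, -0.004]
force: [-9.0, 3.1, 0.0]
gripper_width: 0.0244
gripper_force: 4.7
```

{"name": "servo_tool", "arguments": {
  "rows": [
    [0,0.001,0,0,0,0,0.024],
    [0,0.001,0,0,0,0,0.024],
    [0,0.001,0,0,0,0,0.024]
  ]
}}

```text
clock: 16.8
ee_pos: [0.5483, -0.2015, 0.0667]
eef_rot: [-0.004, 0.79, 0.613, -0.004]
force: [-7.7, 3.2, 0.1]
gripper_width: 0.0242
gripper_force: 4.7
```

{"name": "servo_tool", "arguments": {
  "rows": [
    [0,0.001,0,0,0,0,0.024],
    [0,0.001,0,0,0,0,0.024],
    [0,0.001,0,0,0,0,0.024],
    [0,0.001,0,0,0,0,0.024]
  ]
}}

```text
clock: 17.2
ee_pos: [0.5522, -0.2025, 0.0666]
eef_rot: [-0.004, 0.79, 0.613, -0.004]
force: [-8.8, 2.8, -0.4]
gripper_width: 0.0241
gripper_force: 4.6
```

{"name": "servo_tool", "arguments": {
  "rows": [
    [0,0.001,0,0,0,0,0.024],
    [0,0.001,0,0,0,0,0.024],
    [0,0.001,0,0,0,0,0.024],
    [0,0.001,0,0,0,0,0.024]
  ]
}}

```text
clock: 17.6
ee_pos: [0.5561, -0.2036, 0.0665]
eef_rot: [-0.004, 0.79, 0.613, -0.004]
force: [-8.1, 3.1, -0.8]
gripper_width: 0.0238
gripper_force: 4.5
```

{"name": "servo_tool", "arguments": {
  "rows": [
    [0,0.001,0,0,0,0,0.024],
    [0,0.001,0,0,0,0,0.024],
    [0,0.001,0,0,0,0,0.024]
  ]
}}

```text
clock: 17.9
ee_pos: [0.5594, -0.2044, 0.0666]
eef_rot: [-0.004, 0.79, 0.613, -0.004]
force: [-7.4, 2.3, -1.8]
gripper_width: 0.0241
gripper_force: 3.8
```

{"name": "servo_tool", "arguments": {
  "rows": [
    [0,0.001,0,0,0,0,0.024],
    [0,0.001,0,0,0,0,0.024]
  ]
}}

```text
clock: 18.1
ee_pos: [0.5632, -0.2054, 0.067]
eef_rot: [-0.002, 0.79, 0.613, -0.002]
force: [-3.3, 0.6, -1.2]
gripper_width: 0.0238
gripper_force: 2.0
```

{"name": "servo_tool", "arguments": {
  "rows": [
    [0,0.001,0,0,0,0,0.024],
    [0,0.001,0,0,0,0,0.024]
  ]
}}

```text
clock: 18.3
ee_pos: [0.5689, -0.2066, 0.0683]
eef_rot: [0.001, 0.79, 0.613, 0.001]
force: [-0.4, 0.2, 0.2]
gripper_width: 0.0243
gripper_force: 0.0
```

{"name": "servo_tool", "arguments": {
  "rows": [
    [0,0.001,0,0,0,0,0.024],
    [0,0.001,0,0,0,0,0.024]
  ]
}}

```text
clock: 18.5
ee_pos: [0.5714, -0.2072, 0.0688]
eef_rot: [0.001, 0.79, 0.613, 0.001]
force: [0.4, 0.2, -0.2]
gripper_width: 0.0239
gripper_force: 0.0
```

{"name": "servo_tool", "arguments": {
  "rows": [
    [0,0.001,0,0,0,0,0.024],
    [0,0.001,0,0,0,0,0.024],
    [0,0,0,0,0,0,0.024]
  ]
}}

```text
clock: 18.8
ee_pos: [0.5723, -0.2075, 0.0684]
eef_rot: [0.0, 0.79, 0.613, 0.0]
force: [0.2, 0.9, -0.5]
gripper_width: 0.0242
gripper_force: 0.0
```

{"name": "servo_tool", "arguments": {
  "rows": [
    [0,0.001,0,0,0,0,0.024],
    [0,0.001,0,0,0,0,0.024],
    [0,0,0,0,0,0,0.024]
  ]
}}

```text
clock: 19.1
ee_pos: [0.5739, -0.2079, 0.0682]
eef_rot: [0.0, 0.79, 0.613, 0.0]
force: [-0.9, -0.8, 0.1]
gripper_width: 0.024
gripper_force: 0.0
```

{"name": "servo_tool", "arguments": {
  "rows": [
    [0,0.001,0,0,0,0,0.024],
    [0,0.001,0,0,0,0,0.024],
    [0,0,0,0,0,0,0.024]
  ]
}}

```text
clock: 19.4
ee_pos: [0.5754, -0.2084, 0.0681]
eef_rot: [-0.0, 0.79, 0.613, -0.0]
force: [-1.1, -0.0, 0.5]
gripper_width: 0.0238
gripper_force: 0.3
```

{"name": "servo_tool", "arguments": {
  "rows": [
    [0,0.001,0,0,0,0,0.024],
    [0,0,0,0,0,0,0.024],
    [0,0,0,0,0,0,0.024]
  ]
}}

```text
clock: 19.7
ee_pos: [0.5767, -0.2086, 0.0682]
eef_rot: [0.0, 0.79, 0.613, -0.0]
force: [-1.6, 0.1, 0.9]
gripper_width: 0.024
gripper_force: 0.8
```

{"name": "servo_tool", "arguments": {
  "rows": [
    [0,0.001,0,0,0,0,0.024],
    [0,0,0,0,0,0,0.024],
    [0,0,0,0,0,0,0.024]
  ]
}}

```text
clock: 20.0
ee_pos: [0.5768, -0.2086, 0.0681]
eef_rot: [-0.001, 0.79, 0.613, -0.001]
force: [-4.2, 1.4, 3.1]
gripper_width: 0.0237
gripper_force: 2.6
```

{"name": "servo_tool", "arguments": {
  "rows": [
    [0,0.001,0,0,0,0,0.024],
    [0,0,0,0,0,0,0.024],
    [0,0,0,0,0,0,0.024]
  ]
}}

```text
clock: 20.3
ee_pos: [0.5768, -0.2087, 0.0681]
eef_rot: [-0.001, 0.79, 0.613, -0.001]
force: [-7.5, 2.1, 5.1]
gripper_width: 0.0241
gripper_force: 3.6
```

{"name": "servo_tool", "arguments": {
  "rows": [
    [0,0.001,-0.0005,0,0,0,0.024],
    [0,0,0,0,0,0,0.024],
    [0,0,0,0,0,0,0.024]
  ]
}}

```text
clock: 20.6
ee_pos: [0.5768, -0.2087, 0.0681]
eef_rot: [-0.002, 0.79, 0.613, -0.002]
force: [-8.4, 3.7, 3.2]
gripper_width: 0.0241
gripper_force: 4.0
```

It is firmly on the stop at about 9 N. Backing off, opening and lifting away.

{"name": "servo_tool", "arguments": {
  "rows": [
    [0,-0.002,0,0,0,0,0.024],
    [0,-0.002,0,0,0,0,0.024],
    [0,-0.002,0,0,0,0,0.03],
    [0,-0.002,0,0,0,0,0.04],
    [0,0,0,0,0,0,0.045],
    [0,0,0,0,0,0,0.045],
    [0,0,-0.01,0,0,0,0.045],
    [0,0,-0.015,0,0,0,0.045],
    [0,0,-0.02,0,0,0,0.045],
    [0,0,-0.03,0,0,0,0.045],
    [0,0,-0.03,0,0,0,0.045],
    [0,-0.02,-0.03,0,0,0,0.045],
    [0,-0.02,-0.03,0,0,0,0.045],
    [0,-0.02,0,0,0,0,0.045],
    [0,0,0,0,0,0,0.045],
    [0,0,0,0,0,0,0.045]
  ]
}}

```text
clock: 22.2
ee_pos: [0.5142, -0.1928, 0.2346]
eef_rot: [0.001, 0.79, 0.613, 0.0]
force: [0.4, -0.2, -0.6]
gripper_width: 0.0455
gripper_force: 0.0
```

Run:
```python
from rig import *
from h import *
c=read_camera("wrist");s=read_camera("scene")
o=get_obs();print(o["clock"],o["ee_pos"],o["force"])
a=cv2.resize(c["image"][40:290,200:512,::-1],(749,600),interpolation=cv2.INTER_CUBIC)
np.save("pics/w7.npy",c,allow_pickle=True)
cv2.imwrite("pics/w7.png",a)
```

```text
22.3 [ 0.51468029 -0.19267196  0.23376404] [ 0.31517562  0.50641204 -0.3596474 ]
```

View pics/w7.png

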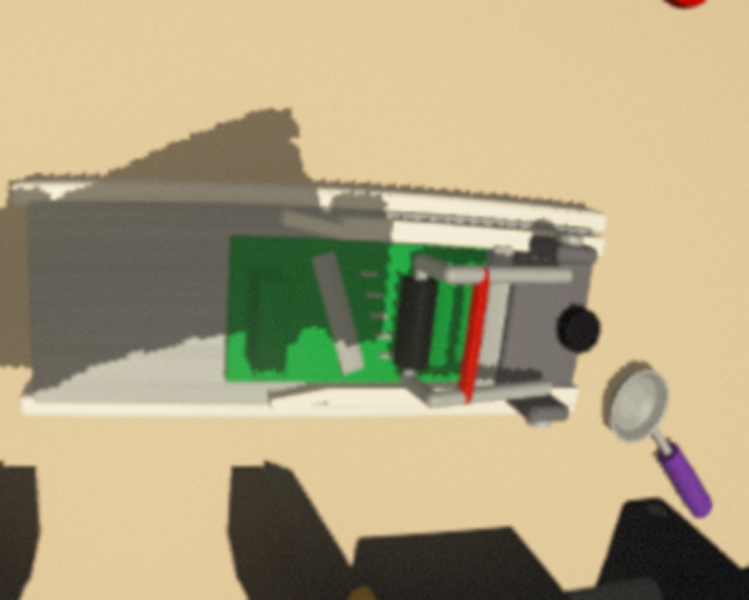

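The view shows the insert flat between the rails, its nose against the head's stop near (490,320). The roller at (415,325) is down behind the ridge, and the gripper is clear.

```bash
python3 -c "
from rig import *
print(job_done())"
```

```text
the job is handed in; nothing more can be done
None
```

The green insert is in the slicer, pushed against the stop with the roller down behind its ridge, and released; peak push seen was about 10 N, and I handed the job in at about 22 s (no verdict came back).

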